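# Lay fragile meter registers on the reading tray and slide it home

## Task

With the tray still drawn out, stand the three glass-topped register capsules upright in a neat row on it, each centred on a printed ring to within a centimetre: smallest on the left ring, middle size in the middle, largest on the right, as seen from the robot. Then slide the loaded tray gently by its black knob, away from the robot, until it is fully home. The capsules are fragile: take them with the lightest grip, set them down softly without dropping or tipping them, and leave everything else on the bench where it is.

Things in the scene. Friction and masses are not known exactly. Their poses are not given: they have to be found in the camera images.
- capsule_small: the small register capsule: upright round copper can with a glass window over a white dial on top, 36 mm across, 38 mm high, about 120 g; origin at the centre of its underside, z up. Fragile: cracks when the two fingers' forces on it add up to over 75 N, or when it lands on the tray with over 30 N. Starts upright on the bench right of the station, the sizes in any order
- capsule_medium: the medium register capsule: upright round copper can with a glass window over a white dial on top, 46 mm across, 42 mm high, about 180 g; origin at the centre of its underside, z up. Fragile: cracks when the two fingers' forces on it add up to over 75 N, or when it lands on the tray with over 30 N. Starts upright on the bench right of the station, the sizes in any order
- capsule_large: the large register capsule: upright round copper can with a glass window over a white dial on top, 56 mm across, 46 mm high, about 260 g; origin at the centre of its underside, z up. Fragile: cracks when the two fingers' forces on it add up to over 75 N, or when it lands on the tray with over 30 N. Starts upright on the bench right of the station, the sizes in any order
- mark_left (a point): centre of the left (+y) one of the tray's three equal printed white rings (64 mm across, in a row, 86 mm apart), on the rubber mat's top, 22 mm above the bench; x points the way the tray slides home (away from the robot), y along the row to the left, z up; moves with the tray
- mark_mid (a point): centre of the middle one of the tray's three equal printed white rings (64 mm across, in a row, 86 mm apart), on the rubber mat's top, 22 mm above the bench; x points the way the tray slides home (away from the robot), y along the row to the left, z up; moves with the tray
- mark_right (a point): centre of the right (-y) one of the tray's three equal printed white rings (64 mm across, in a row, 86 mm apart), on the rubber mat's top, 22 mm above the bench; x points the way the tray slides home (away from the robot), y along the row to the left, z up; moves with the tray
- tray_knob (a point): grip point of the tray's black upright knob, 22 mm across, top 65 mm above the bench; this point is on its axis, 52 mm above the bench and 13 mm below its top; 105 mm in front of the middle ring; axes as the rings; the tray is 200 x 270 mm with 32 mm high (above the bench) edges at its back and sides
- tray (a joint): slide of the tray on the dial-reading station: 0 is fully home (against its stop), growing as the tray is drawn out towards the robot, 0.085 m at most; moves against about 3 N of friction; faster than 0.3 m/s is a slam. At home the middle ring is 20 mm beyond the station's origin, between two grey posts
- station: fixed base of the dial-reading station, which the tray slides on; origin on the bench, axes as the rings; it has two grey posts 75 mm high, 163 mm to either side of its middle line, and a 30 mm high cross-bar 108 mm beyond its origin
- meter_a: bystander: water meter, blue, steel-rimmed, 165 mm long, 71 mm high, near the right back; origin on its underside
- meter_b: bystander: the same meter, at the left back; origin on its underside
- nut: bystander: six-sided brass coupling nut, 40 mm across, 24 mm high, standing among the capsules; origin on its underside
- plug: bystander: brass plug, 24 mm across, 26 mm high with a square top, standing between the capsules and the station; origin on its underside
- wrench: bystander: steel wrench lying on the right near the robot
- screwdriver: bystander: screwdriver lying on the left near the robot
- cup: bystander: open aluminium cup, 72 mm across, 85 mm high, on the left; origin on its underside
Mind the look-alikes: they are no part of the job. What is shaped like the capsule_small but blue or purple is not meant.

How it is judged:
On the way:
1. all three capsules stand released on their rings while the tray is still drawn out (by more than 45 mm) (value of joint tray above 0.045 m and horizontal distance between capsule_small and mark_left below 0.012 m and angle between each of capsule_small, capsule_medium, capsule_large's own z axis and vertical below 0.15 rad and z of capsule_small in the frame of mark_left below 0.006 m and linear speed of each of capsule_small, capsule_medium, capsule_large below 0.02 m/s and contact force between the fingers and capsule_small below 0.2 N and horizontal distance between capsule_medium and mark_mid below 0.012 m and z of capsule_medium in the frame of mark_mid below 0.006 m and contact force between the fingers and capsule_medium below 0.2 N and horizontal distance between capsule_large and mark_right below 0.012 m and z of capsule_large in the frame of mark_right below 0.006 m and contact force between the fingers and capsule_large below 0.2 N), for 0.2 s.
At the end, for the whole second after the job is handed in: The tray is fully home (joint under 6 mm) and each capsule stands upright (within 0.15 rad), at rest and released on the mat, its centre within 12 mm of its own ring's centre: small left, medium middle, large right (value of joint tray below 0.006 m and horizontal distance between capsule_small and mark_left below 0.012 m and angle between each of capsule_small, capsule_medium, capsule_large's own z axis and vertical below 0.15 rad and z of capsule_small in the frame of mark_left below 0.006 m and linear speed of each of capsule_small, capsule_medium, capsule_large below 0.02 m/s and contact force between the fingers and capsule_small below 0.2 N and horizontal distance between capsule_medium and mark_mid below 0.012 m and z of capsule_medium in the frame of mark_mid below 0.006 m and contact force between the fingers and capsule_medium below 0.2 N and horizontal distance between capsule_large and mark_right below 0.012 m and z of capsule_large in the frame of mark_right below 0.006 m and contact force between the fingers and capsule_large below 0.2 N); the robot touches nothing.
It fails at once if a capsule squeezed with more than 75 N (the fingers' forces added) (contact force between the fingers and capsule_small above 75 N or contact force between the fingers and capsule_medium above 75 N or contact force between the fingers and capsule_large above 75 N).
It fails at once if a capsule set or dropped on the tray or station with more than 30 N (contact force between any of capsule_small, capsule_medium, capsule_large and station above 30 N).
It fails at once if a capsule tipped by more than 35 degrees (angle between any of capsule_small, capsule_medium, capsule_large's own z axis and vertical above 0.61 rad).
It fails at once if the tray moved faster than 0.3 m/s (velocity of joint tray above 0.3 m/s or velocity of joint tray below -0.3 m/s).
It fails at once if a bystander shifted by more than 30 mm (distance of any of meter_a, meter_b, nut, plug, wrench, screwdriver, cup from where it was at the start of the episode above 0.03 m).
It also fails if it takes over 72 s, if anything falls off the work surface, if the arm or the gripper's body presses on something with over 40 N, if the wrist force passes 120 N, or if a joint passes its speed limit or range.

## Robot

A 6-joint arm with a two-finger parallel gripper is mounted at the origin on the work surface. World frame = base frame: x ahead of the robot, y to its left, z up, the work surface at z = 0. Lengths are in m, angles in rad, forces in N, time in s.
With the tool pointing down it reaches from about 0.275 to 0.75 m from the base axis. Payload 10.2 kg.
Tool frame: the origin (TCP) lies midway between the tips of the shut fingers; the grasp point (between the pads) lies 19 mm behind it (env.hold_point_z is the distance from the TCP to the grasp point, in m); x points along the fingers, z is the direction in which the jaws open and shut, and the axes are right-handed (so a half turn about x gives the same grasp; the last joint's range is limited). The gripper opens to 85 mm and grips with 20 to 120 N. Pads are 22 mm wide; open, the fingers measure 114 mm over their backs; the gripper's body (76 mm by 85 mm) begins 54 mm behind the grasp point. The pads swing forward as they close: fully open they stand 13 mm farther back than shut.
Start: joints at [0.927, 0.313, 1.498, -0, 1.331, -0.223], TCP at [0.214, 0.479, 0.231] pointing down, gripper open.
Joint ranges: [-2.94, 2.94], [-0.97, 2.17], [0.19, 2.56], [-1.23, 4.37], [0.02, 3.11], [-2.88, 2.88]. Speed limits (rad/s): [2.39, 2.39, 3.01, 3.14, 3.14, 3.14].

## Interface

Orientations are given as a unit quaternion [x, y, z, w].
In Python, from bench import env, kinematics, monitor, eyes, job gives the robot as it stands. The module is installed in compiled form; this text tells all that it offers. Calls block until the motion is done:
- env.reach(position, orientation): joint-space move of the TCP to a pose.
- env.movel(position, velocity=0.15, frame=None, guard=None): straight line of the TCP; frame=None keeps the orientation; velocity is the mean speed in m/s. With guard (N) it stops when the force on the tool has changed by that much, and returns True; else False.
- env.set_joints(angles): joint-space move.
- env.release() and env.close_gripper(effort=None): open the fingers fully, or close them until they stop; effort is the grip in N (None keeps the last).
- env.hold(seconds).
- kinematics.ik(position, orientation): joint angles nearest the present ones, or None.
- monitor.sense(): the state.
- eyes.grab_frame(name): name is "scene" or "top"; returns a dict with "frame" (384x512x3 uint8, red, green, blue), "mtx" (3x3 intrinsics, pixels), "view" (4x4, takes a point from world to camera coordinates). Camera axes: x right, y down, z forward; pixel columns grow to the right and rows downward; lengths in m; the calibration is good to about 2 mm. A picture is of the moment at which its call begins. There is no depth.
A pose or a line that the arm cannot do raises env.MotionError and nothing moves.
- job.hand_in(): hands the job in, once; it reports no verdict.
The state is a dict: "clock": time; "joints": joint angles; "qvel": joint speeds; "joint_efforts": joint torques, N m; "position": TCP position; "ee_rot": TCP orientation; "contact_force": force on the tool from outside, world axes, zero at the start; "ft_torque": the same for the moment, N m; "finger_gap": opening from 0.0 (shut) to 1.0 (fully open).
Only numpy, scipy, OpenCV 4.12 (cv2) and the standard library are available. Lean on these libraries where they do the work, as an engineer would, in place of code of your own. Each camera call takes 0.05 s, during which the arm holds its last target.

## Working session

There is one attempt and no reset: what is moved stays moved. The work goes in short steps, each a Python script; the robot and the scene stay as the last script left them, time stands still between calls to the robot, and variables do not carry over. Pictures are saved under pics/ and viewed, and the job is handed in when it is done.

```bash
mkdir -p pics
python3 - <<'E'
from bench import env, kinematics, monitor, eyes, job
import cv2, numpy as np
s=monitor.sense(); print({k:np.round(v,3) for k,v in s.items()}, env.hold_point_z)
for n in("scene","top"):
    f=eyes.grab_frame(n); cv2.imwrite(f"pics/{n}0.png",cv2.resize(f["frame"][...,::-1],(800,600),interpolation=cv2.INTER_CUBIC)); cv2.imwrite(f"pics/{n}0_raw.png",f["frame"][...,::-1])
    print(f["mtx"].round(2).tolist(),f["view"].round(4).tolist())
E
```

```text
{'clock': np.float64(0.0), 'joints': array([ 0.927,  0.313,  1.498, -0.   ,  1.331, -0.223]), 'qvel': array([0.   , 0.   , 0.001, 0.   , 0.001, 0.002]), 'joint_efforts': array([-0.0000e+00, -4.1226e+01, -2.5974e+01, -0.0000e+00,  4.0000e-03,
        0.0000e+00]), 'position': array([0.214, 0.479, 0.231]), 'ee_rot': array([-0.385,  0.594,  0.384,  0.593]), 'contact_force': array([-0.198, -0.595, -0.133]), 'ft_torque': array([ 0.015,  0.077, -0.013]), 'finger_gap': np.float64(1.0)} 0.0187
[[490.34, 0.0, 258.92], [0.0, 490.34, 189.19], [0.0, 0.0, 1.0]] [[0.6013, 0.7989, 0.0138, -0.3077], [0.5326, -0.3878, -0.7523, -0.2114], [-0.5957, 0.4597, -0.6587, 1.7922], [0.0, 0.0, 0.0, 1.0]]
[[406.91, 0.0, 252.09], [0.0, 406.91, 196.44], [0.0, 0.0, 1.0]] [[0.0007, -1.0, -0.004, 0.0184], [-0.9818, 0.0001, -0.1899, 0.4745], [0.1899, 0.0041, -0.9818, 1.2746], [0.0, 0.0, 0.0, 1.0]]
```

View pics/top0.png

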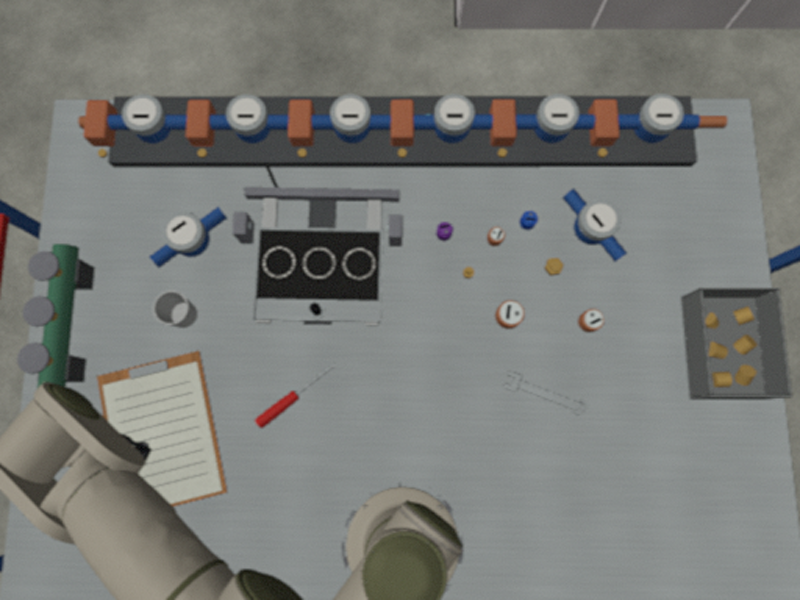

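View pics/scene0.png

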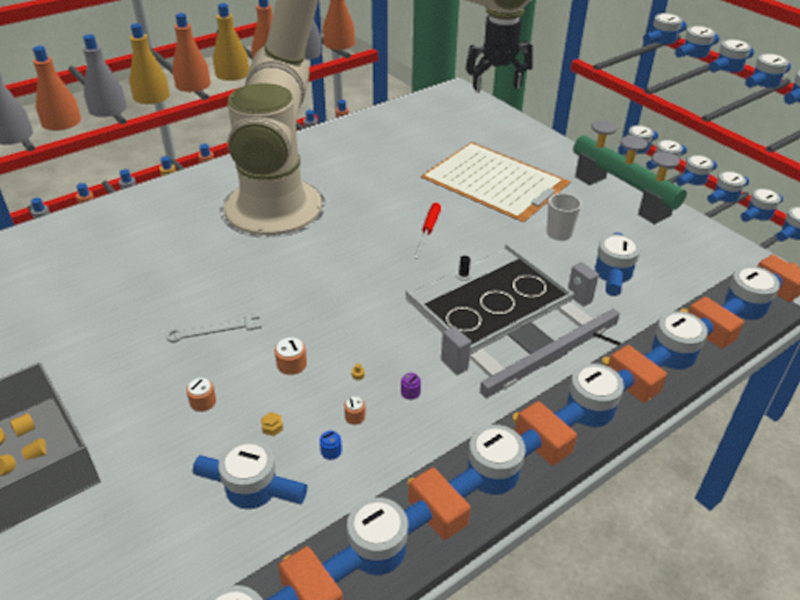

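Candidates in the top picture (800x600 pixels):
- Copper with a white dial: (496,235) smallest, (592,320) middle, (510,313) largest.
- Look-alikes: purple (445,231), blue (529,220), brass nut (554,266), brass plug (468,272).

I choose the three copper ones. Next comes a close crop and the measurements.

```bash
cat > h.py <<'E'
from bench import env, kinematics, monitor, eyes, job
import cv2, numpy as np
from scipy import ndimage
def ray(f,u,v):
    R=f["view"][:3,:3];t=f["view"][:3,3]
    d=R.T@np.linalg.inv(f["mtx"])@np.array([u,v,1.]); return -R.T@t,d
def onplane(f,u,v,z):
    c,d=ray(f,u,v); return c+d*(z-c[2])/d[2]
def proj(f,p):
    q=f["mtx"]@(f["view"][:3,:3]@np.asarray(p)+f["view"][:3,3]); return q[:2]/q[2]
def tri(f1,p1,f2,p2):
    c1,d1=ray(f1,*p1);c2,d2=ray(f2,*p2)
    A=np.stack([d1,-d2],1); k=np.linalg.lstsq(A,c2-c1,rcond=None)[0]
    a=c1+d1*k[0];b=c2+d2*k[1]; return (a+b)/2,np.linalg.norm(a-b)
E
python3 - <<'E'
from h import *
a=cv2.imread("pics/top0_raw.png");b=cv2.imread("pics/scene0_raw.png")
A=cv2.resize(a[125:230,150:410],(780,315),interpolation=cv2.INTER_NEAREST)
B=cv2.resize(b[140:310,110:380],(429,270),interpolation=cv2.INTER_NEAREST)
B=cv2.resize(b[205:310,110:370],(780,284)[:2],interpolation=cv2.INTER_NEAREST)
cv2.imwrite("pics/crop0.png",np.vstack([A,B[:284]]))
E
```

```text
(no output)
```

View pics/crop0.png

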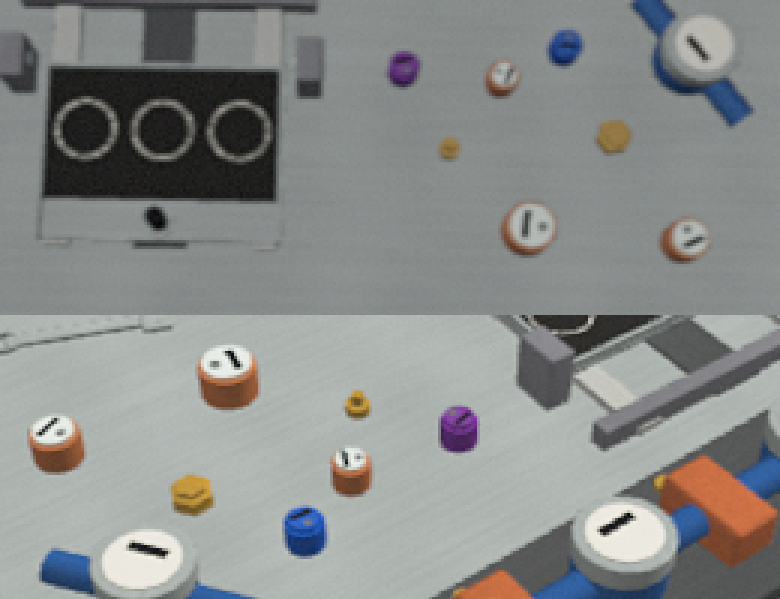

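The crop shows three copper cans with white dials: small at (502,76), large at (530,228) and medium at (686,240). The purple and blue look-alikes are clearly different. Now measuring.

```bash
cat >> h.py <<'E'
S=4
def up(f,c,w):
    x0,y0=int(c[0])-w,int(c[1])-w
    I=f["frame"][y0:y0+2*w,x0:x0+2*w]
    return cv2.resize(I,None,fx=S,fy=S,interpolation=cv2.INTER_CUBIC),x0,y0
def topix(p,x0,y0): return np.array([(p[0]+.5)/S-.5+x0,(p[1]+.5)/S-.5+y0])
def ell(mask,center):
    cs,_=cv2.findContours(mask.astype(np.uint8),cv2.RETR_EXTERNAL,cv2.CHAIN_APPROX_NONE)
    cs=[c for c in cs if cv2.contourArea(c)>60]
    c=min(cs,key=lambda c:np.linalg.norm(c[:,0].mean(0)-center))
    h=cv2.convexHull(c); return cv2.fitEllipse(c if False else cv2.convexHull(c,returnPoints=True)) if len(h)>=5 else None
def dial(f,c,w):
    I,x0,y0=up(f,c,w); hs=cv2.cvtColor(I,cv2.COLOR_RGB2HSV)
    m=(hs[...,2]>185)&(hs[...,1]<60)
    e=ell(m,[S*w,S*w]); return topix(e[0],x0,y0),np.array(e[1])/S
def can(f,c,w):
    """whole silhouette mask: copper + dial -> hull, bbox in pixels"""
    I,x0,y0=up(f,c,w); hs=cv2.cvtColor(I,cv2.COLOR_RGB2HSV)
    m=(((hs[...,0]<16)|(hs[...,0]>170))&(hs[...,1]>80))|((hs[...,2]>185)&(hs[...,1]<60))
    cs,_=cv2.findContours(m.astype(np.uint8),cv2.RETR_EXTERNAL,cv2.CHAIN_APPROX_NONE)
    c=max(cs,key=cv2.contourArea)
    return (cv2.convexHull(c)[:,0]+.5)/S-.5+[x0,y0]
E
python3 - <<'E'
from h import *
k=512/800
T=eyes.grab_frame("top");C=eyes.grab_frame("scene")
caps={"small":((496,235),(355,405),.038,.036),"medium":((592,320),(201,388),.042,.046),"large":((510,313),(290,347),.046,.056)}
for n,(a,b,h,d) in caps.items():
    a=np.array(a)*k;b=np.array(b)*k
    pt,et=dial(T,a,16);ps,es=dial(C,b,16)
    p,e=tri(T,pt,C,ps)
    print(n,pt.round(2),et.round(1),ps.round(2),es.round(1),"tri",p.round(4),"gap",round(e,4),"top",onplane(T,*pt,h)[:2].round(4),"scene",onplane(C,*ps,h)[:2].round(4))
    # silhouette comparison
    from scipy.optimize import least_squares
    th=np.linspace(0,2*np.pi,60,endpoint=False)
    H=[can(T,a,16),can(C,b,16)]
    for f,hh in zip((T,C),H):
        print("   sil bbox",hh.min(0).round(1),hh.max(0).round(1),end=" ")
        q=onplane(T,*pt,h)
        pts=np.array([proj(f,[q[0]+d/2*np.cos(t),q[1]+d/2*np.sin(t),z]) for t in th for z in(0,h)])
        print("expected",pts.min(0).round(1),pts.max(0).round(1))
R=[]
for f,cs in((T,[(278,263),(319,263),(359,263)]),(C,[(530,286),(497,302),(463,320)])):
    o=[]
    for c in cs:
        c=np.array(c)*k
        I,x0,y0=up(f,c,18 if f is T else 20); g=cv2.cvtColor(I,cv2.COLOR_RGB2GRAY)
        m=(g>95).astype(np.uint8)
        cn,_=cv2.findContours(m,cv2.RETR_LIST,cv2.CHAIN_APPROX_NONE)
        for q in cn:
            if len(q)<60: continue
            e=cv2.fitEllipse(q); u=topix(e[0],x0,y0)
            if np.linalg.norm(u-c)<4: print("ring",u.round(2),(np.array(e[1])/S).round(1),onplane(f,*u,.022)[:2].round(4))
for f,c in((T,(316,309)),(C,(464,266))):
    c=np.array(c)*k
    I,x0,y0=up(f,c,12); g=cv2.cvtColor(I,cv2.COLOR_RGB2GRAY)
    m=(g<60).astype(np.uint8)
    n,l,st,ce=cv2.connectedComponentsWithStats(m)
    for i in range(1,n):
        if st[i,4]>100: print("knob blob",topix(ce[i],x0,y0).round(1),topix(st[i,:2],x0,y0).round(1),topix(st[i,:2]+st[i,2:4],x0,y0).round(1))
    print([proj(f,onplane(T,*(np.array((316,307))*k),.065)).round(1)])
E
```

```text
Traceback (most recent call last):
  File "h.py", line 29, in dial
    e=ell(m,[S*w,S*w]); return topix(e[0],x0,y0),np.array(e[1])/S
  File "h.py", line 24, in ell
    c=min(cs,key=lambda c:np.linalg.norm(c[:,0].mean(0)-center))
ValueError: min() iterable argument is empty
```

Run:
```python
from h import *
for n,c in(("top",(317,150)),("top",(379,205)),("top",(326,200)),("scene",(227,258)),("scene",(129,247))):
    b=cv2.imread(f"pics/{n}0_raw.png"); hs=cv2.cvtColor(b,cv2.COLOR_BGR2HSV)
    x,y=c; print(n,c);
    for r in range(y-9,y+9,2): print(' '.join("%3d/%3d/%3d"%tuple(hs[r,q]) for q in range(x-9,x+10,2)))
```

```text
top (317, 150)
 90/  6/139  85/ 11/139  90/  9/142  90/  7/140  84/  9/141  75/  7/144  96/  9/142  78/  9/142  86/ 12/144  83/  7/142
 83/  7/138  90/  9/140  78/  9/139  84/  9/138  85/ 11/140  90/  9/138  95/ 11/143  90/  9/140  90/  9/141  78/  9/143
 83/  7/138  80/ 11/139  83/  7/137  20/  6/132  13/ 44/149  14/ 35/151  18/ 18/140  77/ 12/144  90/  7/142  90/ 11/140
 83/  7/140  90/ 11/142  30/  6/131  11/ 65/148  45/  6/164  75/  8/182  15/ 20/130  15/ 18/140  75/  7/140  78/  9/139
 85/ 11/141  90/ 11/139  10/ 60/135  16/ 24/160  75/ 10/156  65/ 10/158  60/  4/116  14/ 31/154  75/  7/137  90/  9/143
 90/  9/138  96/  9/139   9/100/128  14/ 39/158  73/ 10/185  78/ 10/132  60/  8/159  13/ 45/146  72/  9/141  83/  7/141
 84/  9/138  83/  7/137  10/ 94/111  10/129/130  11/ 49/146  15/ 39/145  11/ 60/144  12/ 34/126  90/  9/139  83/  7/140
 83/  7/140  80/ 11/142  15/ 27/115  10/144/ 83  11/165/ 88  10/149/ 91  13/ 56/105  85/ 11/137  84/  9/141  83/  7/140
 84/  9/138  84/  9/139  84/  9/137  30/  9/111  14/ 28/ 99  13/ 16/110  68/  8/135  84/  9/140  84/  9/138  80/ 11/140
top (
[... 3678 characters left out ...]
/218  60/  5/240  56/ 11/158  60/  9/119  65/  7/235  70/  6/237  12/ 72/205  53/  6/177  65/  9/180
 30/ 16/194  60/  4/239  60/ 10/156  60/ 14/128  60/  6/240  51/  8/225  65/  7/235  15/ 50/215  13/ 46/181  75/  9/179
 14/ 50/214  60/ 10/131  66/ 10/127  54/  5/240  52/ 14/200  38/  8/126  66/  6/227  12/ 72/198  10/125/179  86/ 11/181
 11/121/183  50/  7/232  66/  5/239  60/  4/235  66/  5/239  69/  8/236  14/ 54/194  11/139/192  11/174/157  71/ 11/184
 11/145/167  11/125/172  15/ 55/181  18/ 34/187  15/ 55/173  11/101/162  11/155/191  11/160/145  10/163/149  17/ 21/173
  9/ 44/132  10/159/144  11/160/183  11/156/177  12/170/179  11/157/148  12/160/110  11/153/133  11/158/150  16/ 28/172
```

```bash
python3 - <<'E'
s=open('h.py').read()
s=s.replace("m=(hs[...,2]>185)&(hs[...,1]<60)","vt=(163 if f['mtx'][0,0]<450 else 208); m=(hs[...,2]>vt)&(hs[...,1]<60)")
s=s.replace("(hs[...,1]>80))|((hs[...,2]>185)&(hs[...,1]<60))","(hs[...,1]>30)&(hs[...,2]>75))|((hs[...,2]>(163 if f['mtx'][0,0]<450 else 208))&(hs[...,1]<60))")
open('h.py','w').write(s)
E
cat > m.py <<'E'
from h import *
k=512/800
T=eyes.grab_frame("top");C=eyes.grab_frame("scene")
caps={"small":((496,235),(355,405),.038,.036),"medium":((592,320),(201,388),.042,.046),"large":((510,313),(290,347),.046,.056)}
th=np.linspace(0,2*np.pi,60,endpoint=False)
for n,(a,b,h,d) in caps.items():
    a=np.array(a)*k;b=np.array(b)*k
    pt,et=dial(T,a,16);ps,es=dial(C,b,16)
    p,e=tri(T,pt,C,ps)
    print(n,pt.round(2),et.round(1),ps.round(2),es.round(1),"tri",p.round(4),"gap",round(e,4),"top",onplane(T,*pt,h)[:2].round(4),"scene",onplane(C,*ps,h)[:2].round(4))
    for f,c in((T,a),(C,b)):
        hh=can(f,c,16)
        print("   sil bbox",hh.min(0).round(1),hh.max(0).round(1),end=" ")
        q=onplane(T,*pt,h)
        pts=np.array([proj(f,[q[0]+d/2*np.cos(t),q[1]+d/2*np.sin(t),z]) for t in th for z in(0,h)])
        print("expected",pts.min(0).round(1),pts.max(0).round(1))
for f,cs in((T,[(278,263),(319,263),(359,263)]),(C,[(530,286),(497,302),(463,320)])):
    for c in cs:
        c=np.array(c)*k
        I,x0,y0=up(f,c,18 if f is T else 20); g=cv2.cvtColor(I,cv2.COLOR_RGB2GRAY)
        m=(g>85).astype(np.uint8)
        cn,_=cv2.findContours(m,cv2.RETR_LIST,cv2.CHAIN_APPROX_NONE)
        for q in cn:
            if len(q)<60: continue
            e=cv2.fitEllipse(q); u=topix(e[0],x0,y0)
            if np.linalg.norm(u-c)<4: print("ring",u.round(2),(np.array(e[1])/S).round(1),onplane(f,*u,.022)[:2].round(4))
for f,c in((T,(316,309)),(C,(464,266))):
    c=np.array(c)*k
    I,x0,y0=up(f,c,12); g=cv2.cvtColor(I,cv2.COLOR_RGB2GRAY)
    m=(g<(60 if f is T else 80)).astype(np.uint8)
    n,l,st,ce=cv2.connectedComponentsWithStats(m)
    for i in range(1,n):
        if st[i,4]>100: print("knob blob",topix(ce[i],x0,y0).round(1),topix(st[i,:2],x0,y0).round(1),topix(st[i,:2]+st[i,2:4],x0,y0).round(1))
E
python3 m.py
```

```text
small [316.64 148.71] [4.4 7.3] [227.01 257.21] [7.8 8.8] tri [ 0.6383 -0.199   0.0344] gap 0.004 top [ 0.6381 -0.1967] scene [ 0.6399 -0.2025]
   sil bbox [311.1 144.6] [322.9 156.9] expected [309.7 143.5] [322.  157.2]
   sil bbox [219.4 253.4] [233.6 271.4] expected [221.6 250.7] [235.5 270.4]
medium [379.37 203.  ] [ 9.8 10.8] [127.09 246.51] [ 9.9 14.4] tri [ 0.4531 -0.3962  0.0398] gap 0.0039 top [ 0.4535 -0.3937] scene [ 0.4539 -0.3984]
   sil bbox [369.4 197.1] [385.9 211.9] expected [368.7 196. ] [386.5 212. ]
   sil bbox [118.6 241.4] [137.9 263.1] expected [119.8 239.3] [139.7 262.5]
large [326.8  199.58] [13.8 14.8] [185.03 221.39] [11.6 17. ] tri [ 0.4642 -0.2248  0.0427] gap 0.002 top [ 0.464  -0.2232] scene [ 0.4667 -0.2271]
   sil bbox [316.4 191.4] [335.4 209.9] expected [316.  191.1] [335.5 210.4]
   sil bbox [174.9 215.6] [195.9 237.4] expected [175.7 213.4] [196.8 238.8]
ring [178.08 167.44] [16.7 17.4] [0.5781 0.2668]
ring [178.11 167.36] [20.1 21.2] [0.5783 0.2667]
ring [203.86 167.89] [16.8 17.4] [0.5765 0.1803]
ring [203.72 167.88] [20. 21.] [0.5765 0.1807]
ring [229.43 168.37] [16.9 17.6] [0.5748 0.0946]
ring [229.27 168.27] [20.1 20.8] [0.5751 0.0951]
ring [338.49 182.59] [11.3 18.4] [0.5805 0.2633]
ring [338.44 182.66] [14.3 22.5] [0.5807 0.2629]
ring [317.94 192.96] [11.8 19. ] [0.5789 0.1772]
ring [317.88 192.98] [15.3 23.1] [0.5789 0.177 ]
ring [296.34 203.8 ] [12.7 19.3] [0.5771 0.0914]
knob blob [201.6 187.6] [189.6 184.6] [213.6 190.9]
knob blob [201.6 197.4] [198.4 193.9] [204.9 201.1]
knob blob [296.9 169.9] [293.6 163.6] [300.4 176.6]
knob blob [304.3 179.9] [298.9 177.4] [307.6 181.6]
```

```bash
cat >> h.py <<'E'
from scipy.spatial.transform import Rotation as Ro
def quat(phi):
    z=np.array([np.cos(phi),np.sin(phi),0]);x=np.array([0,0,-1.]);return Ro.from_matrix(np.stack([x,np.cross(z,x),z],1)).as_quat()
def best(pos,phi):
    q0=monitor.sense()["joints"];o=[]
    for p in(phi,phi+np.pi):
        j=kinematics.ik(pos,quat(p))
        if j is not None:o.append((abs(np.array(j)-q0).max(),p,np.array(j)))
    return min(o,key=lambda t:t[0])
E
python3 - <<'E'
from h import *
k=512/800
T=eyes.grab_frame("top");C=eyes.grab_frame("scene")
caps={"small":((496,235),(355,405),.038),"medium":((592,320),(201,388),.042),"large":((510,313),(290,347),.046)}
for n,(a,b,h) in caps.items():
    o=[]
    for f,c in((T,a),(C,b)):
        hh=can(f,np.array(c)*k,16); m=(hh.min(0)+hh.max(0))/2; o.append(onplane(f,*m,h/2)[:2])
    print(n,np.round(o,4).tolist(),np.mean(o,0).round(4))
kn=np.array([.4727,.1809])
for f in(T,C): print("knob top",proj(f,[*kn,.065]).round(1),"52",proj(f,[*kn,.052]).round(1),"base",proj(f,[*kn,.022]).round(1))
for p,ph in(([.638,-.2,.01],.3),([.454,-.396,.01],.78),([.466,-.225,.01],.78),([.58,.265,.03],.78),([.578,.179,.03],.78),([.576,.093,.03],.78),([.58,.265,.03],-.78),([.4727,.1809,.03],1.55),([.56,.18,.03],1.55)):
    b=best(p,ph);print(p,ph,b[1],b[2].round(2))
print(np.round(monitor.sense()["joints"],2))
E
```

```text
small [[0.637, -0.2008], [0.6401, -0.2049]] [ 0.6385 -0.2028]
medium [[0.4522, -0.3939], [0.4554, -0.3994]] [ 0.4538 -0.3966]
large [[0.4648, -0.2239], [0.4639, -0.2266]] [ 0.4644 -0.2252]
knob top [201.3 195.8] 52 [201.8 196.6] base [202.9 198.3]
knob top [297.5 164.3] 52 [297.2 167.5] base [296.6 174.8]
[0.638, -0.2, 0.01] 0.3 0.3 [-0.48  0.85  1.23 -0.    1.07 -0.78]
[0.454, -0.396, 0.01] 0.78 0.78 [-0.91  0.73  1.47 -0.    0.95 -1.69]
[0.466, -0.225, 0.01] 0.78 0.78 [-0.68  0.59  1.74 -0.    0.81 -1.46]
[0.58, 0.265, 0.03] 0.78 0.78 [ 0.25  0.76  1.34 -0.    1.04 -0.53]
[0.578, 0.179, 0.03] 0.78 0.78 [ 0.11  0.7   1.45 -0.    0.99 -0.67]
[0.576, 0.093, 0.03] 0.78 0.78 [-0.04  0.66  1.52 -0.    0.95 -0.82]
[0.58, 0.265, 0.03] -0.78 -0.78 [ 0.25  0.76  1.34 -0.    1.04  1.03]
[0.4727, 0.1809, 0.03] 1.55 1.55 [ 0.13  0.53  1.77 -0.    0.84 -1.42]
[0.56, 0.18, 0.03] 1.55 1.55 [ 0.11  0.67  1.51 -0.    0.96 -1.44]
[ 0.93  0.31  1.5   0.    1.33 -0.22]
```

```bash
cat >> h.py <<'E'
CAP={"small":(.6385,-.201),"medium":(.4538,-.3964),"large":(.4645,-.2250)}
RING={"small":(.5795,.2648),"medium":(.5777,.1788),"large":(.5760,.0931)}
ZP=.006
def st(tag):
    s=monitor.sense();print(tag,"t",round(float(s["clock"]),2),"p",np.round(s["position"],4),"F",np.round(s["contact_force"],2),"gap",round(float(s["finger_gap"]),3));return s
def pick(n,phi):
    x,y=CAP[n]; b=best([x,y,.14],phi); q=quat(b[1])
    env.reach([x,y,.14],q)
    g=env.movel([x,y,.05],velocity=.2); 
    g=env.movel([x,y,ZP],velocity=.06,guard=8); st("down %s"%g)
    if g: return False
    env.close_gripper(effort=20); st("closed")
    env.movel([x,y,.03],velocity=.05); st("lift")
    env.movel([x,y,.17],velocity=.25); s=st("up"); return s
def place(n,phi):
    x,y=RING[n]; b=best([x,y,.17],phi)
    env.reach([x,y,.17],quat(b[1]))
    env.movel([x,y,ZP+.035],velocity=.15)
    env.movel([x,y,ZP+.024],velocity=.03,guard=6); st("near")
    g=env.movel([x,y,ZP+.0195],velocity=.01,guard=2.5); st("touch %s"%g)
    env.release(); st("released")
    z=monitor.sense()["position"][2]
    env.movel([x,y,z+.05],velocity=.08); env.movel([x,y,.17],velocity=.25); st("away")
def snap(name):
    for n in("top","scene"):
        f=eyes.grab_frame(n);cv2.imwrite(f"pics/{n}_{name}.png",cv2.resize(f["frame"][...,::-1],(800,600),interpolation=cv2.INTER_CUBIC))
E
python3 - <<'E'
from h import *
pick("medium",.78); snap("m1")
E
```

```text
down False t 5.08 p [ 0.454  -0.3966  0.0063] F [ 0.23 -0.04  0.82] gap 1.006
closed t 5.52 p [ 0.4539 -0.3966  0.0064] F [-0.17  0.62  4.27] gap 0.527
lift t 6.15 p [ 0.4537 -0.3963  0.03  ] F [-0.03 -0.51 -1.43] gap 0.53
up t 6.86 p [ 0.4534 -0.3958  0.1683] F [ 0.05 -0.05 -2.19] gap 0.529
```

View pics/scene_m1.png

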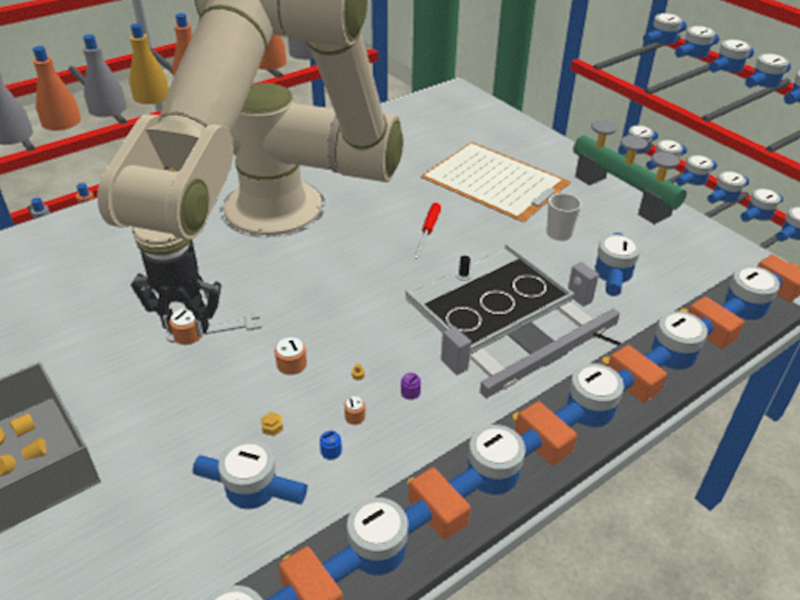

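The medium capsule is held upright at (183,325), with a gap of 0.53 (45 mm) as expected. Placing it now.

Run:
```python
from h import *
place("medium",.78)
pick("large",.78)
snap("m2")
```

```text
near t 10.59 p [0.5777 0.1788 0.0299] F [-0.98 -0.54 -1.79] gap 0.532
touch True t 10.9 p [0.578  0.1789 0.0284] F [-0.31  0.05  5.98] gap 0.528
released t 11.38 p [0.5772 0.1788 0.0273] F [ 0.19 -0.76  0.65] gap 1.003
away t 12.68 p [0.5775 0.1788 0.1697] F [-0.25 -0.47 -0.4 ] gap 0.998
down False t 15.71 p [ 0.4647 -0.2251  0.0062] F [ 0.34 -0.04  0.71] gap 1.001
closed t 16.09 p [ 0.4647 -0.2251  0.0064] F [-0.41  1.87  3.28] gap 0.653
lift t 16.73 p [ 0.4644 -0.225   0.03  ] F [ 0.47 -0.89 -2.78] gap 0.648
up t 17.43 p [ 0.4639 -0.2245  0.1685] F [-0.11  0.08 -2.02] gap 0.646
```

View pics/scene_m2.png

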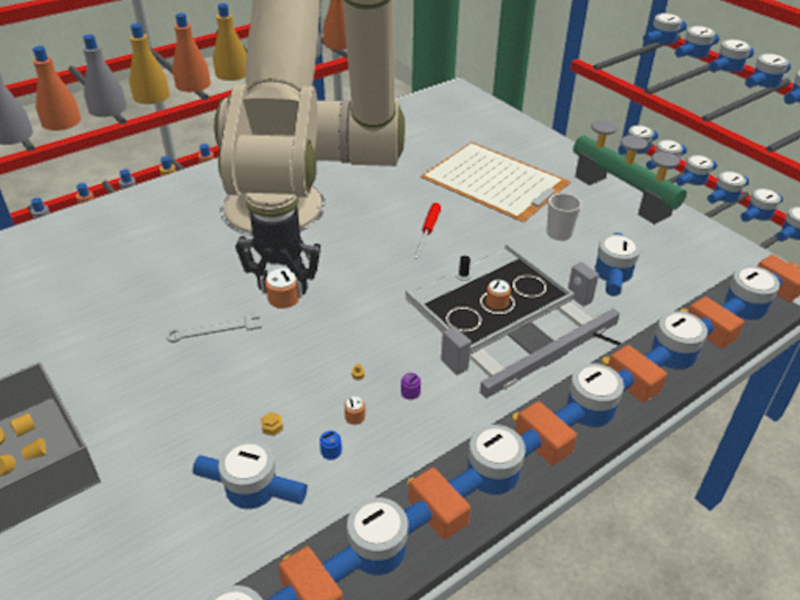

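View pics/top_m2.png

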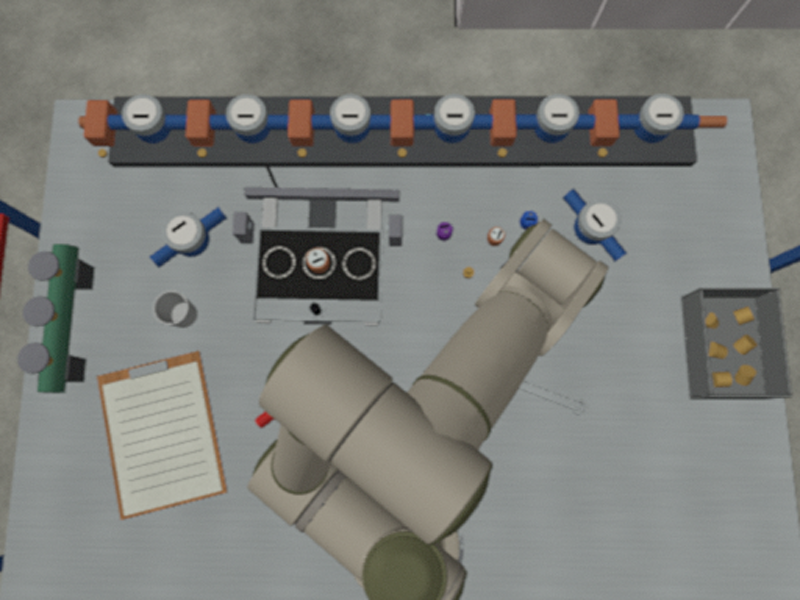

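The medium capsule stands upright, centred in the middle ring (top 319,261). The large one is held at (281,287), and the contact force on touchdown was small. Continuing.

Run:
```python
from h import *
place("large",.78)
pick("small",.3)
place("small",.78)
env.movel([.42,.2648,.19],velocity=.25); 
b=best([.4727,.1809,.13],1.55); env.reach([.36,.1809,.15],quat(b[1])); st("clear")
snap("m3")
```

```text
near t 20.33 p [0.576  0.0931 0.0299] F [-0.62  0.62 -1.75] gap 0.65
touch True t 20.64 p [0.5763 0.0931 0.0284] F [-0.72 -0.4   5.18] gap 0.65
released t 21.05 p [0.5754 0.0931 0.0273] F [-0.58  1.02 -0.17] gap 0.998
away t 22.34 p [0.5758 0.0931 0.1697] F [-0.33 -0.23 -1.03] gap 1.001
down False t 24.98 p [ 0.6387 -0.2011  0.0064] F [-0.08 -0.14 -0.09] gap 1.004
closed t 25.49 p [ 0.6386 -0.2011  0.0063] F [-1.01  0.05  1.47] gap 0.416
lift t 26.12 p [ 0.6384 -0.2009  0.03  ] F [-0.3   0.1  -1.33] gap 0.413
up t 26.83 p [ 0.6379 -0.2007  0.168 ] F [ 0.1  -0.76 -2.07] gap 0.415
near t 30.07 p [0.5795 0.2648 0.0299] F [ 0.23 -0.25 -1.98] gap 0.411
touch True t 30.39 p [0.5797 0.2648 0.0282] F [0.15 0.53 4.15] gap 0.413
released t 30.94 p [0.5791 0.2647 0.0273] F [-0.46  0.55 -0.01] gap 0.997
away t 32.24 p [0.5793 0.2647 0.1696] F [ 0.27 -0.59 -0.8 ] gap 1.001
clear t 33.92 p [0.3609 0.181  0.15  ] F [-0.3  -0.17 -1.13] gap 0.999
```

View pics/scene_m3.png

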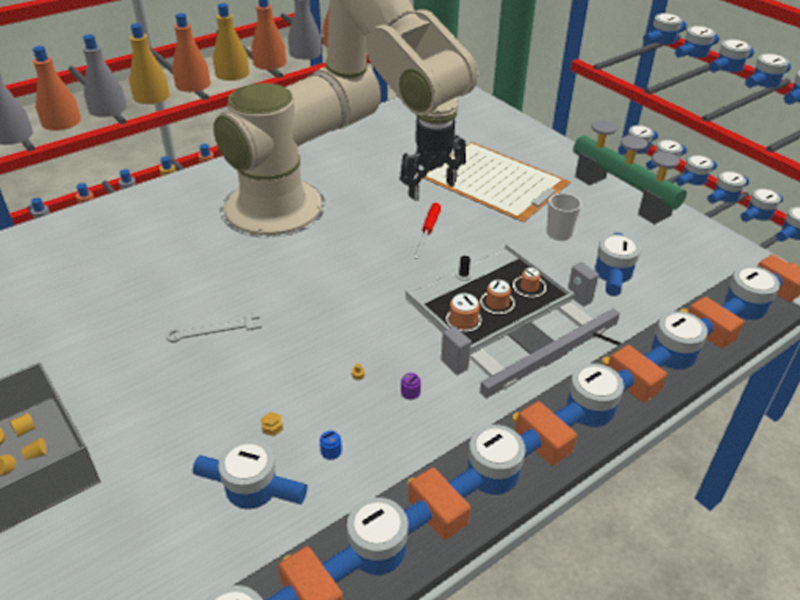

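View pics/top_m3.png

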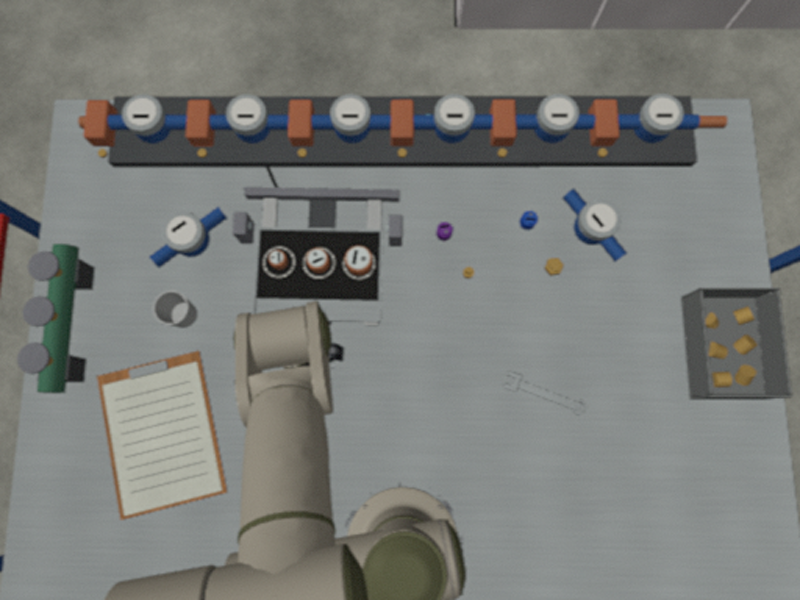

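All three stand upright in their rings: small (278,261), medium (319,261), large (359,261). I'll check the offsets numerically, then grip the knob.

```bash
cat > chk.py <<'E'
from h import *
def chk(sh=np.zeros(2)):
    T=eyes.grab_frame("top");C=eyes.grab_frame("scene");m=[]
    for n,h in(("small",.038),("medium",.042),("large",.046)):
        o=[]
        for f in(T,C):
            r=np.array([*(np.array(RING[n])+sh),.022+h]); c=proj(f,r)
            try: p,_=dial(f,c,12); o.append(onplane(f,*p,.022+h)[:2]-r[:2])
            except Exception as e: o.append([np.nan]*2)
        print(n,"dial minus ring mm top/scene",(1e3*np.array(o)).round(1).tolist(),"mean",(1e3*np.mean(o,0)).round(1))
E
python3 - <<'E'
from chk import *
chk()
env.movel([.4727,.1809,.12],velocity=.2)
g=env.movel([.4727,.1809,.032],velocity=.08,guard=8); st("down %s"%g)
if not g:
    env.close_gripper(effort=20); st("closed")
snap("k1")
E
```

```text
small dial minus ring mm top/scene [[-1.1, 4.1], [3.3, 0.9]] mean [1.1 2.5]
medium dial minus ring mm top/scene [[0.2, 2.0], [2.6, -2.7]] mean [ 1.4 -0.4]
large dial minus ring mm top/scene [[-0.7, 1.3], [3.0, -3.6]] mean [ 1.1 -1.2]
down False t 36.1 p [0.473  0.181  0.0325] F [0.39 0.03 0.51] gap 1.001
closed t 36.7 p [0.4727 0.1807 0.0321] F [-1.25 -2.45  3.22] gap 0.254
```

View pics/scene_k1.png

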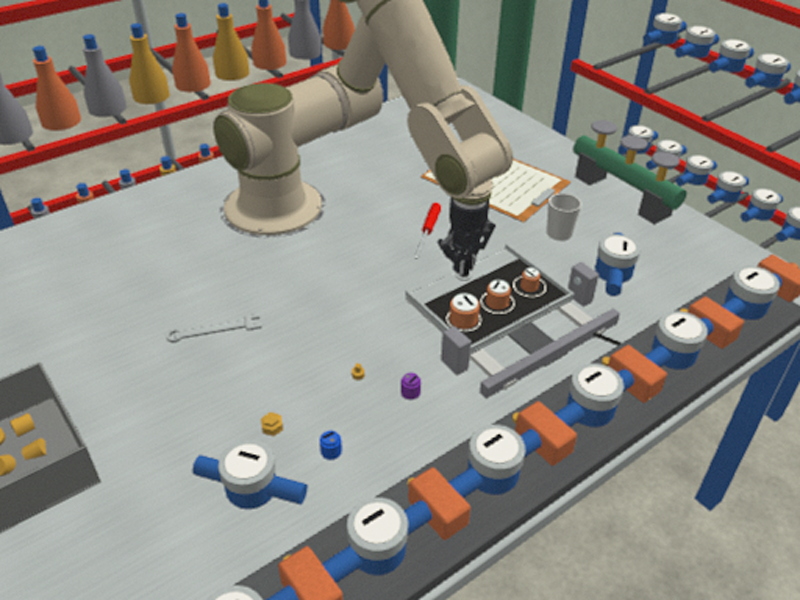

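The knob is gripped (21.6 mm wide) and the capsule offsets average 3 mm or less. Sliding the tray slowly.

Run:
```python
from chk import *
p0=monitor.sense()["position"]; d=np.array([np.cos(.0204),-np.sin(.0204),0])
g=env.movel(list(p0+d*.055),velocity=.035,guard=14); st("a %s"%g)
if not g:
    g=env.movel(list(p0+d*.095),velocity=.015,guard=9); st("b %s"%g)
p=monitor.sense()["position"]; print("travel",(p-p0)@d)
snap("k2")
```

```text
a False t 38.52 p [0.5278 0.1797 0.0321] F [-0.93 -0.95  3.82] gap 0.252
b True t 39.77 p [0.5421 0.1794 0.0321] F [-1.89 -0.49  5.07] gap 0.248
travel 0.06943145381252361
```

View pics/scene_k2.png

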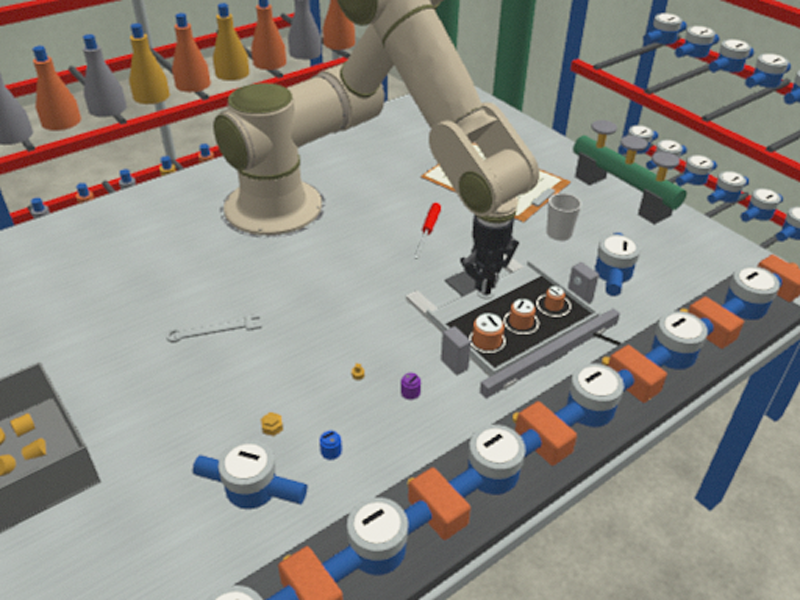

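The guard tripped after 69 mm. I'll push once more to see whether that was the stop.

Run:
```python
from chk import *
p0=monitor.sense()["position"]; d=np.array([np.cos(.0204),-np.sin(.0204),0])
g=env.movel(list(p0+d*.012),velocity=.012,guard=14); s=st("c %s"%g); print("more",(s["position"]-p0)@d)
env.hold(.2); st("hold")
env.release(); s=st("rel"); p=s["position"]
env.movel([p[0],p[1],.17],velocity=.15); env.movel([.36,.18,.2],velocity=.25); st("clear")
T=eyes.grab_frame("top");C=eyes.grab_frame("scene")
chk(d[:2]*((p-np.array([.4727,.1807,0]))@d))
snap("k3")
```

```text
c True t 40.27 p [0.5421 0.1794 0.0321] F [-1.89 -0.81  5.04] gap 0.247
more -8.885716831830216e-05
hold t 40.48 p [0.5421 0.1793 0.0322] F [-1.62  0.53  5.52] gap 0.252
rel t 41.12 p [0.5417 0.1793 0.032 ] F [-0.38  0.45 -0.15] gap 1.0
clear t 43.07 p [0.3608 0.1799 0.1998] F [-0.56 -0.13 -0.05] gap 0.998
small dial minus ring mm top/scene [[-0.0, 3.0], [3.7, -0.5]] mean [1.8 1.3]
medium dial minus ring mm top/scene [[0.8, 3.0], [-9.5, -9.2]] mean [-4.4 -3.1]
large dial minus ring mm top/scene [[-0.3, 1.0], [3.2, -3.3]] mean [ 1.4 -1.2]
```

View pics/scene_k3.png

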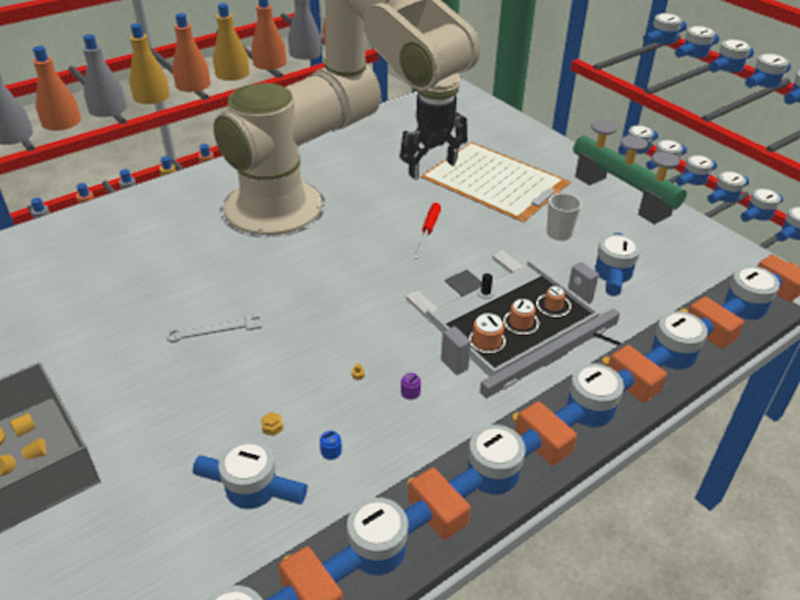

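View pics/top_k3.png

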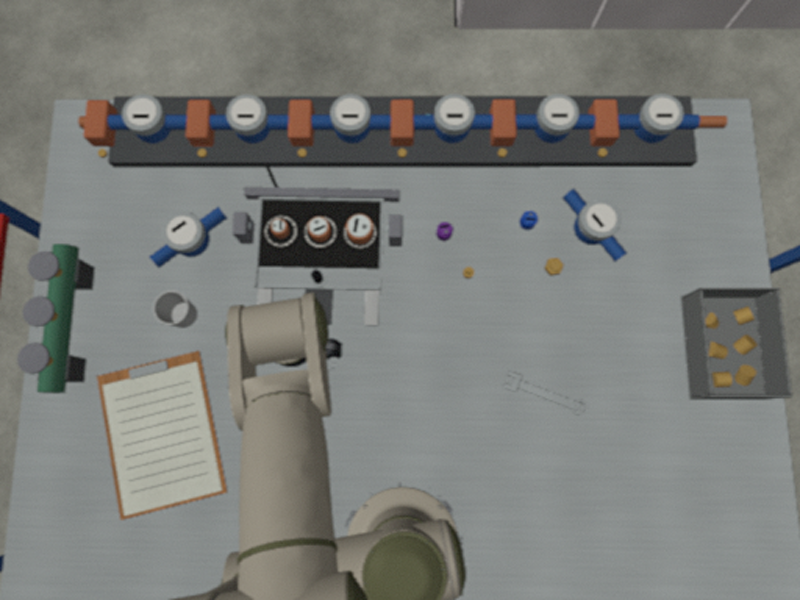

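The medium's scene reading disagrees. Its dial is split by the black bar, so I'll check it by its silhouette, and check home against the cross-bar (it should be 88 mm beyond the middle ring).

Run:
```python
from chk import *
T=eyes.grab_frame("top");C=eyes.grab_frame("scene")
d=np.array([np.cos(.0204),-np.sin(.0204)])
for n,h in(("small",.038),("medium",.042),("large",.046)):
    r=np.array(RING[n])+d*.0694;o=[]
    for f in(T,C):
        hh=can(f,proj(f,[*r,.022+h/2]),13);m=(hh.min(0)+hh.max(0))/2;o.append(onplane(f,*m,.022+h/2)[:2]-r)
    print(n,(1e3*np.array(o)).round(1).tolist(),(1e3*np.mean(o,0)).round(1))
k=512/800
g=cv2.cvtColor(T["frame"],cv2.COLOR_RGB2GRAY); c=int(340*k)
print("col",[(r,int(g[r,c-3:c+4].mean())) for r in range(112,135)])
for u,v in((340,188),(340,199),(242,212),(242,240),(397,215),(397,243)):
    print((u,v),onplane(T,u*k,v*k,.03)[:2].round(4),onplane(T,u*k,v*k,.075)[:2].round(4))
cv2.imwrite("pics/crop3.png",np.hstack([cv2.resize(T["frame"][110:200,145:265,::-1],(400,300),interpolation=cv2.INTER_CUBIC),cv2.resize(C["frame"][160:250,270:390,::-1],(400,300),interpolation=cv2.INTER_CUBIC)]))
```

```text
small [[2.4, 3.6], [4.5, -5.1]] [ 3.4 -0.7]
medium [[1.3, 4.1], [3.0, -3.6]] [2.2 0.2]
large [[1.8, 2.1], [2.0, -2.4]] [ 1.9 -0.1]
col [(112, 138), (113, 139), (114, 138), (115, 140), (116, 138), (117, 137), (118, 138), (119, 137), (120, 123), (121, 108), (122, 103), (123, 105), (124, 104), (125, 97), (126, 103), (127, 128), (128, 89), (129, 38), (130, 29), (131, 30), (132, 28), (133, 32), (134, 30)]
(340, 188) [0.7417 0.1363] [0.7239 0.1321]
(340, 199) [0.7164 0.1359] [0.6995 0.1317]
(242, 212) [0.687  0.3477] [0.6711 0.3362]
(242, 240) [0.6239 0.3448] [0.6102 0.3334]
(397, 215) [0.6799 0.012 ] [0.6643 0.0121]
(397, 243) [0.6171 0.012 ] [0.6036 0.0121]
```

View pics/crop3.png

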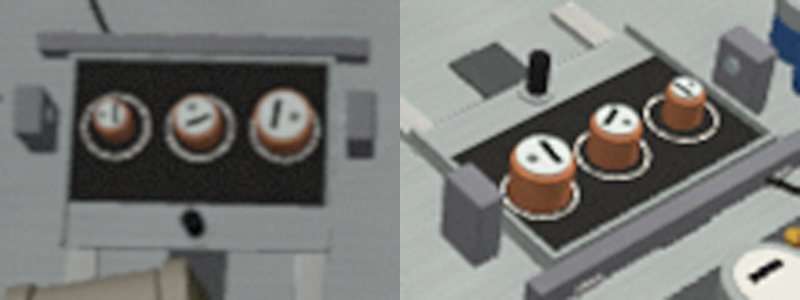

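The bar's centre is at x≈0.733 m against 0.735 expected, so the tray is home. Silhouette offsets average 3.5 mm or less, and the arm is clear.

```bash
python3 -c "
from h import *
st('end'); job.hand_in(); st('handed')"
```

```text
end t 43.47 p [0.3602 0.18   0.1998] F [-0.33  0.19 -1.3 ] gap 1.0
the job is handed in; nothing more can be done
the job is handed in; nothing more can be done
```

The job is handed in at about 43 s of the 72 s allowed. The three capsules stand on their rings: small left, medium middle, large right. I took each with a 20 N grip and set it down with about 4–6 N at the wrist. Then I slid the tray by its knob 69 mm to the stop.

- **Capsules:** all three looked upright at the last look. Averaged over the two cameras, their centres are within 3.5 mm of their rings.
- **Tray:** a second push gave no further travel. The middle ring sits 86 mm from the cross-bar, against 88 mm expected.
- **Bystanders:** none showed any shift in the last pictures; I judged this by eye and did not measure it. The arm stood clear of everything.
- **Checks that disagreed:** the two cameras differ by a steady 3–9 mm, so I used their average. One scene reading of the medium's dial was about 13 mm off. The black bar had split the dial in the picture, and its silhouette put that capsule 2 mm from its ring.

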